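# Load a slim cell into the cell tester, latch the contact lever and shut the guard

### The job

Put the slim cell into the cell tester: lift it out of the rack by its two ends, lay it flat on the open bench and let go, then take it again by its long sides and lay it flat in the tester's nest. Press the sprung contact lever down onto it until the catch holds the lever by itself, then swing the clear guard fully shut over it. Leave the two thick packs in the rack and the other things on the bench where they are.

Things in the scene. Friction and masses are not known exactly. Their poses are not given: they have to be found in the camera images.
- cell: The slim flat grey lithium cell, 53 x 34 x 10 mm (x, y, z; solid part x -26 to 24), 32 g, in one of the rack's three pockets. It is as low as the rack's ribs; the two packs beside it are thicker, 18 mm. Origin at the centre of its underside, x along its length. It may go into the nest either way round.
- cell_rack: Fixed grey rack, 70 x 127 mm, floor 4 mm thick, with three pockets for cells side by side; origin at the centre of its underside, x along the pockets, pocket centres at y = -40, 0, 40 mm. Ribs as high as the slim cell (top at z = 14 mm) stand close along each cell's long sides; the pockets are open at both ends, so a cell can be taken only by its ends.
- pack_a: A thick grey battery pack, 53 x 34 x 18 mm, in the rack; leave it there. Origin at the centre of its underside.
- pack_b: The other thick grey battery pack, 53 x 34 x 18 mm, in the rack; leave it there. Origin at the centre of its underside.
- tester: Fixed cell tester on a black base (x -102 to 102, y -55 to 80 mm, top at z = 12). Origin on the bench under the nest's centre; x points from the catch (steel hook at x = -63 to -90, y +-8, up to z = 68) over the nest to the lever's hinge bracket (x 74 to 96, 58 high). Beside the nest the base is bare.
- nest (a point): Centre of the nest's floor, 16 mm over the bench, axes as the tester. Takes the cell flat, length along x, 2 mm play all round. End walls at x = +-28.5 mm, 44 wide, flared at the top, stand 18 mm above this floor: no room for fingers at the ends. Corner rails (x 17 to 28.5, y 19 to 25 mm each way, 12 high) leave a 34 mm gap for fingers mid-side, where the base lies 4 mm below this floor.
- lever (a joint): Contact lever, aluminium bar 20 mm wide and 150 mm long: 0 = sprung upright, grows as its end swings over towards the catch and down; 1.57 = level. Its spring throws it up again unless the catch has snapped over the pin at its end; so held it reads about 1.57 (end stop 1.60). It takes 2 to 5 N at the pad, 10 to 20 N to snap past the catch.
- lever_pad (a point): Centre of the face of the black rubber thumb pad on the lever (38 mm along the lever, 26 wide), 114 mm along the lever from the hinge axis and 9 mm off it. Its x axis is the pad's outward normal: level, away from the nest, while the lever is up; upward when the lever is level (pad then 55 mm over the bench). Its z axis points to the lever's end.
- guard (a joint): Clear bent-sheet guard with aluminium edges: 0 = shut over the lever and nest, about 1.5 = standing open on the tester's +y side. Stiff hinge: it stays where it is left.
- guard_top (a point): Point on the outer face of the guard's top panel near its free edge, its z axis the outward normal. Shut: 95 mm to tester -y of the hinge axis and 60 above it, z up. Open: the panel stands upright, 60 mm to tester +y of the hinge axis, z looking to tester +y. Panel 135 mm along tester x, centred here; its free edge with a black tab is 22 to 29 mm beyond.
- module_back: Black hand-held module, 115 x 65 x 41 mm, lying on the bench at the back; origin at the centre of its underside.
- module_left: Another black module, 115 x 65 x 41 mm, beside it; origin at the centre of its underside.
- reel: Solder reel, 56 mm across, 29 mm high, standing at the back; origin at the centre of its underside.
- side_cutters: Side cutters with red handles, 146 x 44 x 11 mm, lying at the back left; origin at the centre of the underside.
- lever_hinge (a point): Middle of the lever's hinge axis, which runs along the tester's y; (85, 0, 46) mm in the tester, axes as the tester.
- guard_hinge (a point): Middle of the guard's hinge axis, which runs along the tester's x; (5, 70, 16) mm in the tester, axes as the tester.
Things that resemble listed ones, but are neither listed nor needed, are in the scene too. Leave any blue look-alike of the cell alone.

How it is judged:
By the outcome, as a careful person would: the job done as asked, in the order asked, and still so for the second after the job is handed in, with the robot touching nothing.
It also fails if it takes over 66 s, if anything falls off the work surface, if the arm or the gripper's body presses on something with over 40 N, if the wrist force passes 120 N, or if a joint passes its speed limit or range.

### The arm

A 6-joint arm with a two-finger parallel gripper is mounted at the origin on a cart in front of the work surface, level with it; the furniture and walls round the work are solid. World frame = base frame: x ahead of the robot, y to its left, z up, the work surface at z = 0. Lengths are in m, angles in degrees, forces in N, time in s.
With the tool pointing down it reaches from about 0.4 to 0.825 m from the base axis. Payload 7 kg.
Tool frame: the origin (TCP) lies on the centre line of the jaws, within the pads' length; the fingertips stand 19 mm ahead of it and the grasp point (between the pads) is the TCP; z points along the fingers, y is the line along which they close (so a half turn about z gives the same grasp; the last joint's range is limited). The gripper opens to 88 mm and grips with 3 to 60 N. Pads are 19 mm wide; open, the fingers measure 130 mm over their backs; the gripper's body (78 mm by 193 mm) begins 47 mm behind the grasp point.
Start: joints at [-48.065, 20.546, 0.682, 0, -70.136, -16.507], TCP at [0.29, -0.61, 0.246] pointing down, gripper open.
Joint ranges: [-176.03, 176.03], [-82.01, 121.73], [-58.28, 71.71], [-173.87, 95.51], [-174.79, -0.11], [-173.66, 173.66]. Speed limits (degrees/s): [136.94, 136.94, 172.46, 180, 180, 180].

### API

Orientations are given as [roll, pitch, yaw] about the fixed x, y, z axes, in that order (R = Rz(yaw) Ry(pitch) Rx(roll)).
In Python, from plant import ctrl gives the robot as it stands.
- The arm moves only by the tool move_arm, never from a script. Its argument "motion" is a list of rows, each a list of 3 entries, a list of its own where there are three numbers: the shift along the tool's x, y, z in mm, then the turn, a rotation vector about the tool's x, y, z in degrees, then the closure, from 0 (fully open) to 1 (shut). A call has 1 to 10 rows; each row is the pose to reach, as a shift and turn from the pose commanded when the call began, along the tool's axes at that moment; what a row does not reach only later rows make up. A row lasts 1/12 s, in which the tool goes at most 41.7 mm and 7.16 degrees, less where a joint would pass 70% of its speed; a pose out of reach is approached as far as the arm can. A call with a gripper value outside its range is refused whole. The fingers move at their own pace and stop on an object; the grip force is fixed at half the most. Time passes only in rows, so rows that repeat a pose let the fingers close. It gives the time, the measured TCP pose, the force, the opening and the grip force at its end, in the units of the state.
- ctrl.get_obs(): the state, without advancing time (a new reading comes with each control period).
- ctrl.snapshot(name): name is "side" or "top" or "wrist"; returns a dict with "color" (420x560x3 uint8, blue, green, red), "camera_matrix" (3x3 intrinsics, pixels), "cam_to_world" (4x4, takes a point from camera to world coordinates). Camera axes: x right, y up, looking along -z (the intrinsics and any distortion apply to the point x, -y, -z); pixel columns grow to the right and rows downward; lengths in m; the calibration is good to about 2 mm. A picture is of the moment at which its call begins. There is no depth.
- ctrl.close_job(): hands the job in; it is judged then, once.
The state is a dict: "clock": time; "joint_pos": joint angles; "qvel": joint speeds; "tau": joint torques, N m; "tool_pos": TCP position; "orientation": TCP orientation; "force": force on the tool from outside, world axes, zero at the start; "moment": the same for the moment, N m; "opening": finger opening in m; "gripper_force": force on a finger pad.
Only numpy, scipy, OpenCV 4.12 (cv2) and the standard library are available. Lean on these libraries where they do the work, as an engineer would, in place of code of your own. Each camera call takes 0.05 s, during which the arm holds its last target. There are 200 camera calls.

## Working session

There is one attempt and no reset: what is moved stays moved. The work goes in short steps, Python scripts to look and compute and a tool call to move; the robot and the scene stay as the last step left them, time stands still between calls to the robot, and variables do not carry over. Pictures are saved under pics/ and viewed, at most 10 in all, crops included, and the job is handed in when it is done.

Besides the shell and the picture viewer there is one more tool, called after "Request:" by a JSON object that holds its "op" and its "data". move_arm: Moves the arm, as the interface text tells. Its arguments: {"type":"object","properties":{"motion":{"type":"array"}},"required":["motion"]}

```bash
ls; mkdir -p pics; python3 - <<'E'
from plant import ctrl
import cv2,numpy as np
o=ctrl.get_obs();print(o)
for n in("top","side"):
    s=ctrl.snapshot(n);cv2.imwrite(f"pics/{n}0.png",s["color"]);np.savez(f"{n}0.npz",**s)
    print(n,s["camera_matrix"],s["cam_to_world"])
    print([k for k in s])
E
```

```text
pics
{'clock': 0.0, 'joint_pos': array([-4.80663181e+01,  2.05910664e+01,  6.34940341e-01, -2.16246866e-02,
       -7.01349781e+01, -1.65089073e+01]), 'qvel': array([-0.0454285 ,  0.04158051, -0.08572661,  0.03138457, -0.02116692,
       -0.05834215]), 'tau': array([ 1.26032542e-04, -5.82731152e+01,  2.93050522e+01,  6.99721053e+00,
        6.77369404e-03, -1.16172278e-04]), 'tool_pos': array([ 0.28961301, -0.60921651,  0.24463094]), 'orientation': array([ 1.79906874e+02, -6.40065049e-03, -1.54582585e+02]), 'force': array([-0.13562576,  0.04962668, -0.16500063]), 'moment': array([-0.00503435,  0.0459767 ,  0.00274989]), 'gripper_force': 0.0, 'opening': 0.08782321720081597}
top [[434.30675092   0.         277.75154305]
 [  0.         434.30675092 210.64078495]
 [  0.           0.           1.        ]] [[-0.01579771  0.99079734 -0.13442866  0.43918839]
 [-0.99983444 -0.01443952  0.01107248  0.10716054]
 [ 0.0090295   0.13458133  0.99086141  0.99507823]
 [ 0.          0.          0.          1.        ]]
['color', 'camera_matrix', 'cam_to_world']
side [[545.02523993   0.         282.43891864]
 [  0.         545.02523993 195.62014058]
 [  0.           0.           1.        ]] [[-0.83048826  0.24201143 -0.50171677 -0.12752983]
 [-0.5569513  -0.34504301  0.75548036  1.09404251]
 [ 0.00972102  0.90684937  0.42134275  0.68871579]
 [ 0.          0.          0.          1.        ]]
['color', 'camera_matrix', 'cam_to_world']
```

View pics/top0.png

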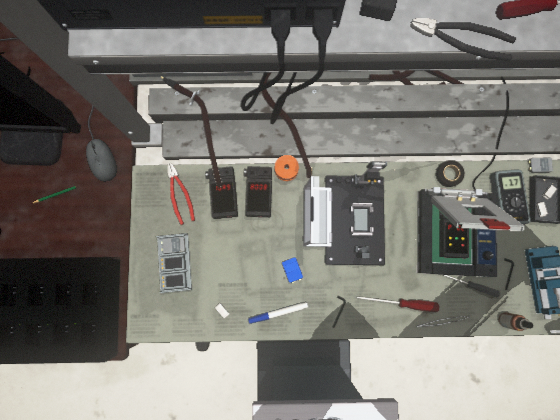

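View pics/side0.png

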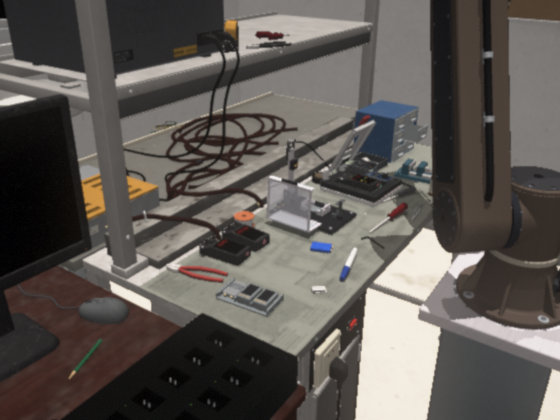

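The top view shows the rack at about (174,263) and the tester at (355,220). Its guard stands open on the left, the lever is up at the top and the catch is at the bottom (362,253). The side view shows the rack at (250,295). Candidates for the cell: rack pockets at about (174,245), (174,264) and (174,283), and the blue look-alike at (292,270), which is excluded. I'll enlarge the rack and the tester next.

```bash
python3 - <<'E'
import cv2,numpy as np
t=cv2.imread("pics/top0.png");s=cv2.imread("pics/side0.png")
a=cv2.resize(t[228:298,140:210],(400,400),interpolation=cv2.INTER_CUBIC)
b=cv2.resize(s[270:320,205:295],(400,222),interpolation=cv2.INTER_CUBIC)
c=cv2.resize(t[155:275,295:395],(400,480),interpolation=cv2.INTER_CUBIC)
im=np.zeros((600,800,3),np.uint8);im[:400,:400]=a;im[:480,400:]=c
im[400:600,:400]=b[:200];cv2.imwrite("pics/crop1.png",im)
E
```

```text
(no output)
```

View pics/crop1.png

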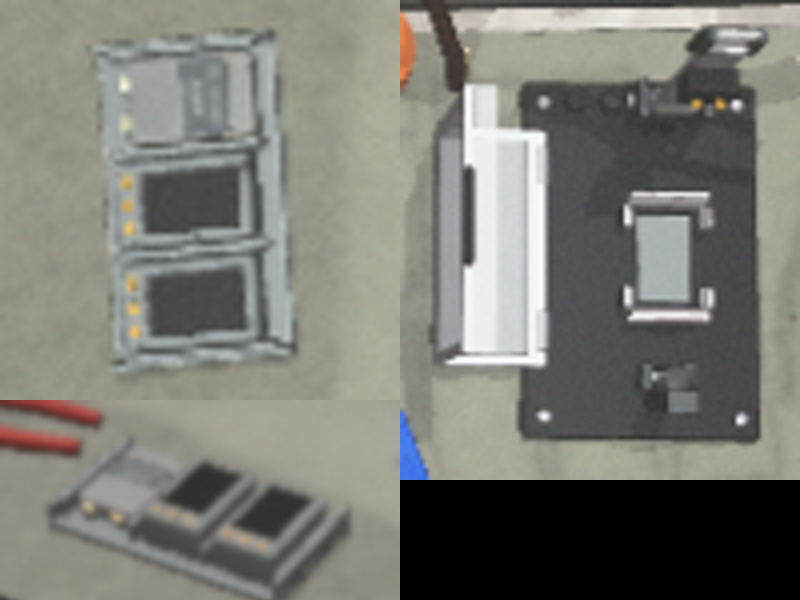

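The crop shows the slim cell, all grey and level with the ribs, in the far pocket at about (174,245). The two raised packs are at (174,264) and (174,283). The tester's catch is at the bottom and its lever at the top. Next I'll get coarse poses from the outlines.

```bash
cat > h.py <<'E'
import numpy as np,cv2
from scipy.spatial.transform import Rotation as R
def ray(s,uv,z):
    K=s["camera_matrix"];T=s["cam_to_world"];uv=np.atleast_2d(uv).astype(float)
    d=np.c_[(uv[:,0]-K[0,2])/K[0,0],-(uv[:,1]-K[1,2])/K[1,1],-np.ones(len(uv))]@T[:3,:3].T
    o=T[:3,3];return o+d*((z-o[2])/d[:,2])[:,None]
def proj(s,P):
    K=s["camera_matrix"];T=s["cam_to_world"]
    p=(np.atleast_2d(P)-T[:3,3])@T[:3,:3]
    return np.c_[K[0,0]*p[:,0]/-p[:,2]+K[0,2],K[1,1]*-p[:,1]/-p[:,2]+K[1,2]]
def pose(o): return np.array(o["tool_pos"]),R.from_euler("xyz",o["orientation"],degrees=True)
def rel(p,r,tp,tr): return np.round(r.inv().apply(np.array(tp)-p)*1000,1),np.round((r.inv()*tr).as_rotvec(degrees=True),1)
def down(yaw): return R.from_euler("xyz",[180,0,yaw],degrees=True)
E
python3 - <<'E'
from h import *
s=dict(np.load("top0.npz"))
t=np.array([[522,85],[757,85],[757,438],[520,436]])-[400,0];t=t/4+[295,155]
P=ray(s,t,.012);print(P.round(4),P.mean(0))
print(np.linalg.norm(P[1]-P[0]),np.linalg.norm(P[2]-P[1]))
r=np.array([[98,42],[272,30],[292,352],[117,368]])/5.714+[140,228]
Q=ray(s,r,.008);print(Q.round(4),Q.mean(0),np.linalg.norm(Q[1]-Q[0]),np.linalg.norm(Q[2]-Q[1]))
c=np.array([[105,58],[248,52],[258,138],[140,148]])/5.714+[140,228]
print(ray(s,c,.014).mean(0))
p,r=np.array([.29,-.61,.246]),down(-154.58)
print(r.as_matrix().round(3))
print(ray(s,[[292,270],[222,310],[275,312],[240,260]],0))
for yaw in (-184,-4,176):print(rel(p,r,[.40,.33,.25],down(yaw)))
E
```

```text
[[ 0.6512 -0.0155  0.012 ]
 [ 0.6493 -0.1516  0.012 ]
 [ 0.4467 -0.1417  0.012 ]
 [ 0.4499 -0.0082  0.012 ]] [ 0.54926856 -0.07921605  0.012     ]
0.13612045810211112 0.2028270174378814
[[0.5205 0.3708 0.008 ]
 [0.5242 0.3019 0.008 ]
 [0.3979 0.2925 0.008 ]
 [0.3928 0.3607 0.008 ]] [0.45885869 0.33148341 0.008     ] 0.06904740588905253 0.12668236442182879
[0.49700793 0.33348112 0.014     ]
[[-0.903 -0.429 -0.   ]
 [-0.429  0.903  0.   ]
 [-0.     0.    -1.   ]]
[[0.43770151 0.06583613 0.        ]
 [0.35141974 0.22447004 0.        ]
 [0.34506083 0.10582888 0.        ]
 [0.46211225 0.18372561 0.        ]]
(array([-502.8,  801.8,   -4. ]), array([-0. , -0. , 29.4]))
(array([-502.8,  801.8,   -4. ]), array([   0. ,    0. , -150.6]))
(array([-502.8,  801.8,   -4. ]), array([-0. , -0. , 29.4]))
```

Request:
{"op": "move_arm", "data": {"motion": [[[-308,252,-24],[0,0,0],0],[[-308,252,-24],[0,0,0],0],[[-308,252,-24],[0,0,0],0],[[-308,252,-24],[0,0,0],0],[[-308,252,-24],[0,0,0],0],[[-308,252,-24],[0,0,0],0],[[-308,252,-24],[0,0,0],0],[[-308,252,-24],[0,0,0],0],[[-308,252,-24],[0,0,0],0],[[-308,252,-24],[0,0,0],0]]}}

```text
clock: 0.93
tool_pos: [0.4607, -0.2467, 0.2698]
orientation: [180.0, 0.0, -154.5]
force: [0.1, -0.5, 0.4]
opening: 0.0875
gripper_force: 0.0
```

Request:
{"op": "move_arm", "data": {"motion": [[[-137,311,0],[0,0,0],0],[[-137,311,0],[0,0,0],0],[[-137,311,0],[0,0,0],0],[[-137,311,0],[0,0,0],0],[[-137,311,0],[0,0,0],0],[[-137,311,0],[0,0,0],0],[[-137,311,0],[0,0,0],0],[[-137,311,0],[0,0,0],0],[[-137,311,0],[0,0,0],0],[[-137,311,0],[0,0,0],0]]}}

```text
clock: 1.77
tool_pos: [0.4496, 0.0925, 0.2693]
orientation: [180.0, -0.0, -154.3]
force: [-0.7, -0.2, -0.9]
opening: 0.0876
gripper_force: 0.0
```

Request:
{"op": "move_arm", "data": {"motion": [[[-112,212,0],[0,0,21],0],[[-112,212,0],[0,0,21],0],[[-112,212,0],[0,0,21],0],[[-112,212,0],[0,0,21],0],[[-112,212,0],[0,0,21],0],[[-112,212,0],[0,0,21],0],[[-112,212,0],[0,0,21],0],[[-112,212,0],[0,0,21],0],[[-112,212,0],[0,0,21],0]]}}

```text
clock: 2.52
tool_pos: [0.46, 0.3286, 0.2689]
orientation: [-179.9, -0.1, -175.6]
force: [-0.4, -1.4, 0.4]
opening: 0.0874
gripper_force: 0.0
```

```bash
python3 - <<'E'
from plant import ctrl
from h import *
o=ctrl.get_obs();print(o["clock"],o["tool_pos"],o["orientation"],o["joint_pos"])
s=ctrl.snapshot("wrist");np.savez("w1.npz",**s);cv2.imwrite("pics/w1.png",s["color"]);print(s["cam_to_world"].round(3))
E
```

```text
2.5167 [0.46004605 0.32857714 0.26888083] [-1.79928647e+02 -6.67690049e-02 -1.75587583e+02] [ 5.53629989e+01  9.46399149e+00 -1.12883855e+01 -7.37532109e-03
 -6.93451000e+01 -1.40947933e+02]
[[-0.076 -0.954 -0.289  0.381]
 [ 0.997 -0.073 -0.021  0.323]
 [-0.001 -0.29   0.957  0.408]
 [ 0.     0.     0.     1.   ]]
```

View pics/w1.png

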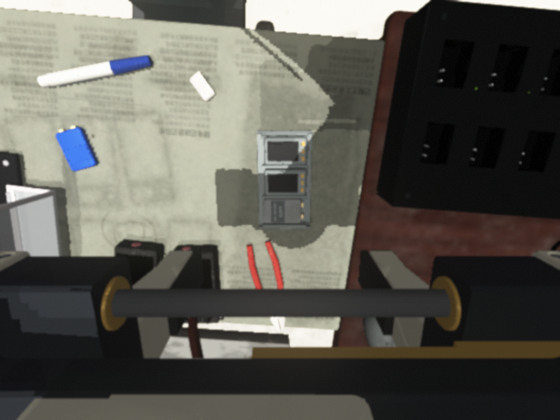

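The wrist view shows the rack at px (258–312, 132–228), with the slim cell in the lowest pocket at about (285,211). I'll take one close crop of it.

```bash
python3 - <<'E'
from h import *
t=cv2.imread("pics/w1.png")
cv2.imwrite("pics/w1c.png",cv2.resize(t[120:240,235:335],(500,600),interpolation=cv2.INTER_CUBIC))
E
```

```text
(no output)
```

View pics/w1c.png

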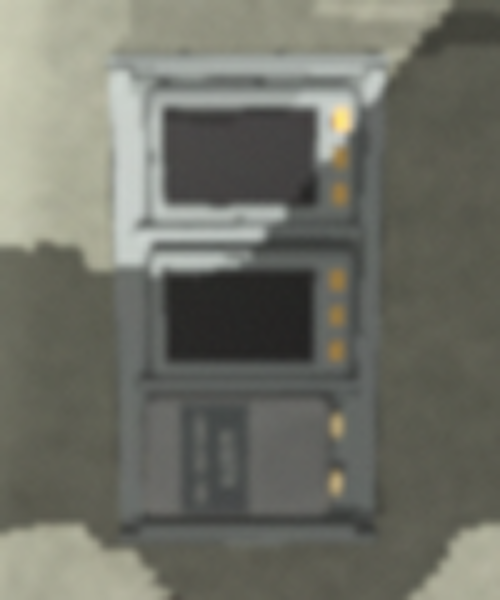

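The crop confirms it: a flat grey cell with two contacts, at crop (145–330, 402–515), contacts on the right.

```bash
python3 - <<'E'
from h import *
s=dict(np.load("w1.npz"))
f=lambda a:np.array(a)/5+[235,120]
c=ray(s,f([[145,402],[330,402],[330,515],[145,515]]),.014);print(c.round(4),c.mean(0))
r=ray(s,f([[110,65],[383,65],[378,530],[122,530]]),.008);print(r.round(4),r.mean(0))
d=r[2]+r[3]-r[0]-r[1];print(np.degrees(np.arctan2(d[1],d[0])),np.linalg.norm(d)/2)
e=r[1]+r[2]-r[0]-r[3];print(np.degrees(np.arctan2(e[1],e[0])),np.linalg.norm(e)/2)
print(r.mean(0)+.04*d/np.linalg.norm(d))
E
```

```text
[[0.4857 0.3085 0.014 ]
 [0.482  0.3567 0.014 ]
 [0.513  0.3597 0.014 ]
 [0.5168 0.3104 0.014 ]] [0.49938538 0.33383618 0.014     ]
[[0.4013 0.2943 0.008 ]
 [0.3961 0.3622 0.008 ]
 [0.5183 0.3737 0.008 ]
 [0.5237 0.3042 0.008 ]] [0.45983637 0.33359224 0.008     ]
5.0321919520293905 0.12283453140933209
94.39646129740889 0.06891663037646066
[0.49968219 0.33710086 0.008     ]
```

Request:
{"op": "move_arm", "data": {"motion": [[[-39.6,2.9,40],[0,0,-0.3],0],[[-39.6,2.9,80],[0,0,-0.3],0],[[-39.6,2.9,120],[0,0,-0.3],0],[[-39.6,2.9,160],[0,0,-0.3],0],[[-39.6,2.9,195],[0,0,-0.3],0],[[-39.6,2.9,215],[0,0,-0.3],0],[[-39.6,2.9,215],[0,0,-0.3],0]]}}

```text
clock: 3.15
tool_pos: [0.4973, 0.3312, 0.0499]
orientation: [-179.7, -0.4, -175.4]
force: [-0.8, -0.1, -0.2]
opening: 0.0875
gripper_force: 0.0
```

```bash
python3 - <<'E'
from plant import ctrl
from h import *
o=ctrl.get_obs();print(o["clock"],o["tool_pos"],o["orientation"])
p,r=pose(o);print(rel(p,r,[.4992,.3345,.0255],down(-175.3)))
a=ctrl.snapshot("wrist")["color"];b=ctrl.snapshot("side")["color"][230:350,170:310]
im=np.zeros((600,560,3),np.uint8);im[:300]=cv2.resize(a,(560,420))[120:420];im[300:,:350]=cv2.resize(b,(350,300));cv2.imwrite("pics/p2.png",im)
E
```

```text
3.15 [0.49734893 0.33120514 0.04991932] [-179.6710933    -0.36415703 -175.43093953]
(array([-2.3,  3.3, 24.4]), array([-0.3, -0.4, -0.1]))
```

View pics/p2.png

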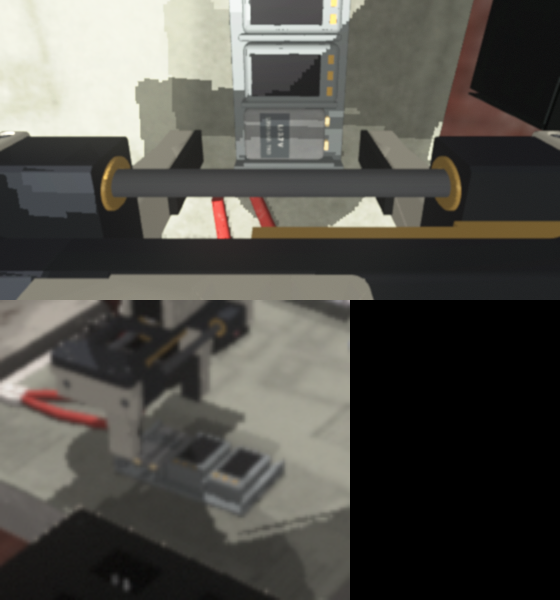

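The view shows the cell centred between the fingers. I'll let the arm settle before going down.

Request:
{"op": "move_arm", "data": {"motion": [[[0,0,0],[0,0,0],0],[[0,0,0],[0,0,0],0],[[0,0,0],[0,0,0],0],[[0,0,0],[0,0,0],0]]}}

```text
clock: 3.58
tool_pos: [0.4999, 0.336, 0.0562]
orientation: [179.9, 0.1, -175.3]
force: [-0.2, -0.0, -0.1]
opening: 0.0873
gripper_force: 0.0
```

Request:
{"op": "move_arm", "data": {"motion": [[[0.5,-0.6,8],[0,0,0],0],[[0.5,-0.6,16],[0,0,0],0],[[0.5,-0.6,23],[0,0,0],0],[[0.5,-0.6,28],[0,0,0],0],[[0.5,-0.6,29.5],[0,0,0],0],[[0.5,-0.6,29.5],[0,0,0],0],[[0.5,-0.6,29.5],[0,0,0],0],[[0.5,-0.6,29.5],[0,0,0],0]]}}

```text
clock: 4.25
tool_pos: [0.499, 0.335, 0.0252]
orientation: [180.0, 0.0, -175.3]
force: [0.7, 0.9, -0.3]
opening: 0.0873
gripper_force: 0.0
```

Request:
{"op": "move_arm", "data": {"motion": [[[0,0,0],[0,0,0],0.5],[[0,0,0],[0,0,0],0.5],[[0,0,0],[0,0,0],0.5],[[0,0,0],[0,0,0],0.5],[[0,0,0],[0,0,0],0.5],[[0,0,0],[0,0,0],0.5],[[0,0,0],[0,0,0],0.5],[[0,0,0],[0,0,0],0.5],[[0,0,0],[0,0,0],0.5]]}}

```text
clock: 5.0
tool_pos: [0.4989, 0.3348, 0.0251]
orientation: [-180.0, 0.0, -175.3]
force: [-0.3, -0.6, 0.8]
opening: 0.0497
gripper_force: 30.0
```

Request:
{"op": "move_arm", "data": {"motion": [[[0,0,-6],[0,0,0],0.5],[[0,0,-15],[0,0,0],0.5],[[0,0,-35],[0,0,0],0.5],[[10,-15,-55],[0,0,0],0.5],[[25,-45,-60],[0,0,0],0.5],[[45,-80,-60],[0,0,0],0.5],[[60,-115,-60],[0,0,0],0.5],[[70.8,-139.2,-50],[0,0,0],0.5],[[70.8,-139.2,-45],[0,0,0],0.5],[[70.8,-139.2,-45],[0,0,0],0.5]]}}

```text
clock: 5.83
tool_pos: [0.4392, 0.1888, 0.0704]
orientation: [180.0, -0.0, -175.4]
force: [0.4, -0.1, -0.9]
opening: 0.0494
gripper_force: 30.0
```

Request:
{"op": "move_arm", "data": {"motion": [[[0,0,12],[0,0,0],0.5],[[0,0,25],[0,0,0],0.5],[[0,0,37],[0,0,0],0.5],[[0,0,44],[0,0,0],0.5],[[0,0,47],[0,0,0],0.5],[[0,0,48],[0,0,0],0.5],[[0,0,48.3],[0,0,0],0.5],[[0,0,48.3],[0,0,0],0.5],[[0,0,48.3],[0,0,0],0.5],[[0,0,48.3],[0,0,0],0.5]]}}

```text
clock: 6.67
tool_pos: [0.44, 0.1905, 0.0222]
orientation: [180.0, 0.0, -175.3]
force: [-0.2, -0.1, 0.0]
opening: 0.05
gripper_force: 30.0
```

Request:
{"op": "move_arm", "data": {"motion": [[[0,0,0.5],[0,0,0],0.5],[[0,0,0.8],[0,0,0],0.5],[[0,0,0.8],[0,0,0],0.5],[[0,0,0.8],[0,0,0],0.4],[[0,0,0.8],[0,0,0],0.3],[[0,0,0.8],[0,0,0],0.15],[[0,0,0.8],[0,0,0],0],[[0,0,0.8],[0,0,0],0],[[0,0,0.8],[0,0,0],0],[[0,0,0.8],[0,0,0],0]]}}

```text
clock: 7.5
tool_pos: [0.4398, 0.1902, 0.021]
orientation: [-180.0, -0.0, -175.3]
force: [-0.4, -0.9, -0.5]
opening: 0.0849
gripper_force: 0.0
```

Request:
{"op": "move_arm", "data": {"motion": [[[0,0,-15],[0,0,0],0],[[0,0,-40],[0,0,0],0],[[0,0,-80],[0,0,0],0],[[0,0,-120],[0,0,0],0],[[0,0,-120],[0,0,0],0],[[0,0,-120],[0,0,0],0],[[0,0,-120],[0,0,0],0]]}}

```text
clock: 8.08
tool_pos: [0.4396, 0.1901, 0.1411]
orientation: [180.0, 0.0, -175.3]
force: [-0.2, -0.1, -0.6]
opening: 0.0878
gripper_force: 0.0
```

```bash
python3 - <<'E'
from plant import ctrl
from h import *
o=ctrl.get_obs();print(o["clock"],o["tool_pos"],o["orientation"])
T=ctrl.snapshot("top");S=ctrl.snapshot("side");W=ctrl.snapshot("wrist")
for n,s in zip("tsw",(T,S,W)):np.savez(n+"2.npz",**s);q=proj(s,[.44,.19,.01]);print(n,q)
im=np.zeros((600,800,3),np.uint8)
u,v=proj(T,[.44,.19,.01])[0].astype(int);im[:300,:400]=cv2.resize(T["color"][v-30:v+30,u-40:u+40],(400,300),interpolation=cv2.INTER_CUBIC)
u,v=proj(S,[.44,.19,.01])[0].astype(int);im[:300,400:]=cv2.resize(S["color"][v-30:v+30,u-40:u+40],(400,300),interpolation=cv2.INTER_CUBIC)
im[300:,:400]=cv2.resize(W["color"],(400,300))
c=cv2.resize(T["color"][155:275,295:395],(250,300),interpolation=cv2.INTER_CUBIC);im[300:,400:650]=c
cv2.imwrite("pics/p3.png",im)
E
```

```text
8.0833 [0.43956027 0.19013779 0.14106679] [ 1.79955159e+02  1.87929559e-02 -1.75292312e+02]
t [[236.90081655 269.85288957]]
s [[293.56071587 267.87763406]]
w [[281.11257379 210.66646747]]
```

View pics/p3.png

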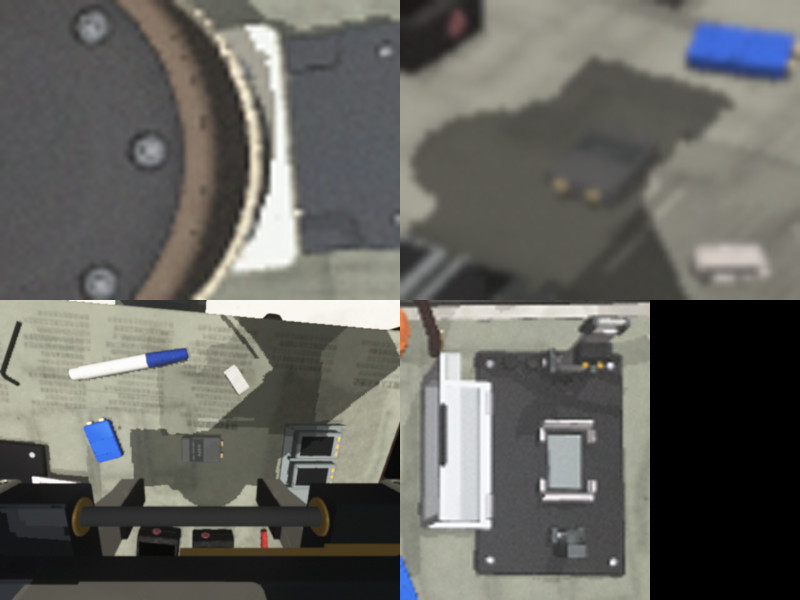

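The views show the cell lying flat on the bench. It is at wrist px (281,209), against a predicted (281,211), with its contacts toward world +y. Next I turn 90° to take its long sides.

Request:
{"op": "move_arm", "data": {"motion": [[[0,1,0],[0,0,-7],0],[[0,1,0],[0,0,-14],0],[[0,1,0],[0,0,-21],0],[[0,1,0],[0,0,-28],0],[[0,1,10],[0,0,-35],0],[[0,1,20],[0,0,-42],0],[[0,1,30],[0,0,-49],0],[[0,1,40],[0,0,-56],0],[[0,1,50],[0,0,-63],0],[[0,1,60],[0,0,-70],0]]}}

```text
clock: 9.07
tool_pos: [0.4392, 0.1907, 0.0794]
orientation: [179.9, -0.1, -104.9]
force: [-0.6, -0.2, -0.5]
opening: 0.0876
gripper_force: 0.0
```

Request:
{"op": "move_arm", "data": {"motion": [[[0,0,10],[0,0,-7],0],[[0,0,15],[0,0,-14],0],[[0,0,20],[0,0,-20],0],[[0,0,22],[0,0,-20],0],[[0,0,22],[0,0,-20],0],[[0,0,22],[0,0,-20],0]]}}

```text
clock: 9.57
tool_pos: [0.4395, 0.191, 0.0585]
orientation: [179.9, -0.1, -85.5]
force: [0.5, -0.2, -0.1]
opening: 0.0879
gripper_force: 0.0
```

Request:
{"op": "move_arm", "data": {"motion": [[[0,0,12],[0,0,0],0],[[0,0,24],[0,0,0],0],[[0,0,33],[0,0,0],0],[[0,0,37],[0,0,0],0],[[0,0,38.4],[0,0,0],0],[[0,0,38.4],[0,0,0],0],[[0,0,38.4],[0,0,0],0.3],[[0,0,38.4],[0,0,0],0.5],[[0,0,38.4],[0,0,0],0.7],[[0,0,38.4],[0,0,0],0.7]]}}

```text
clock: 10.4
tool_pos: [0.4399, 0.1914, 0.0209]
orientation: [-180.0, 0.0, -85.3]
force: [0.6, -0.7, 1.1]
opening: 0.0667
gripper_force: 0.0
```

Request:
{"op": "move_arm", "data": {"motion": [[[0,0,0],[0,0,0],0.7],[[0,0,0],[0,0,0],0.7],[[0,0,0],[0,0,0],0.7],[[0,0,0],[0,0,0],0.7],[[0,0,0],[0,0,0],0.7],[[0,0,0],[0,0,0],0.7]]}}

```text
clock: 10.9
tool_pos: [0.4397, 0.1912, 0.0206]
orientation: [180.0, -0.0, -85.3]
force: [0.3, -0.5, 0.6]
opening: 0.0335
gripper_force: 30.0
```

Request:
{"op": "move_arm", "data": {"motion": [[[0,0,-5],[0,0,0],0.7],[[0,0,-15],[0,0,0],0.7],[[0,0,-35],[0,0,7],0.7],[[0,0,-60],[0,0,14],0.7],[[0,0,-85],[0,0,21],0.7],[[0,0,-110],[0,0,28],0.7],[[0,0,-135],[0,0,35],0.7],[[0,0,-155],[0,0,42],0.7],[[0,0,-170],[0,0,49],0.7],[[0,0,-180],[0,0,56],0.7]]}}

```text
clock: 11.73
tool_pos: [0.4401, 0.1915, 0.2029]
orientation: [180.0, 0.2, -141.6]
force: [0.9, 0.1, -0.6]
opening: 0.0337
gripper_force: 30.0
```

Request:
{"op": "move_arm", "data": {"motion": [[[0,0,0],[0,0,7],0.7],[[0,0,0],[0,0,14],0.7],[[0,0,0],[0,0,21],0.7],[[0,0,0],[0,0,28],0.7],[[0,0,0],[0,0,35],0.7],[[0,0,0],[0,0,41],0.7],[[0,0,0],[0,0,41],0.7],[[0,0,0],[0,0,41],0.7]]}}

```text
clock: 12.4
tool_pos: [0.4396, 0.1911, 0.2008]
orientation: [180.0, -0.0, 177.9]
force: [0.7, -0.2, 0.1]
opening: 0.0337
gripper_force: 30.0
```

```bash
python3 - <<'E'
from plant import ctrl
from h import *
o=ctrl.get_obs();print(o["clock"],o["tool_pos"],o["orientation"],o["opening"])
s=dict(np.load("top0.npz"))
f=lambda a:(np.array(a)-[400,0])/4+[295,155]
print(ray(s,f([[669.5,257]]),.034),ray(s,f([[663,258.5]]),.016))
sc=ctrl.snapshot("side");print(proj(sc,[.549,-.092,.034]))
p=[.4399,.191,.201];print(rel(np.array(p),down(-182.3),[.4800,-.092,.19],down(-182.4)))
E
```

```text
12.4 [0.43959641 0.19112461 0.20075008] [ 1.79997162e+02 -1.24666215e-03  1.77915944e+02] 0.03371820831063781
[[ 0.54744143 -0.09207805  0.034     ]] [[ 0.54866614 -0.09207404  0.016     ]]
[[315.74421887 203.10859388]]
(array([ -51.4, -281.2,   11. ]), array([ 0. , -0. ,  0.1]))
```

Request:
{"op": "move_arm", "data": {"motion": [[[-5,-20,0],[0,0,0],0.7],[[-20,-60,0],[0,0,0],0.7],[[-40,-100,0],[0,0,0],0.7],[[-60,-140,0],[0,0,0],0.7],[[-80,-180,0],[0,0,0],0.7],[[-100,-220,0],[0,0,0],0.7],[[-115,-255,0],[0,0,0],0.7],[[-119.4,-278.4,6],[0,0,0],0.7],[[-119.4,-278.4,11],[0,0,0],0.7],[[-119.4,-278.4,11],[0,0,0],0.7]]}}

```text
clock: 13.28
tool_pos: [0.5472, -0.0935, 0.188]
orientation: [-180.0, -0.2, 177.7]
force: [-0.5, 0.0, -0.6]
opening: 0.0339
gripper_force: 30.0
```

Request:
{"op": "move_arm", "data": {"motion": [[[0,0,0],[0,0,0],0.7],[[0,0,0],[0,0,0],0.7],[[0,0,0],[0,0,0],0.7],[[0,0,0],[0,0,0],0.7]]}}

```text
clock: 13.62
tool_pos: [0.5481, -0.0906, 0.1902]
orientation: [180.0, 0.1, 177.9]
force: [-0.2, -0.0, -0.6]
opening: 0.0339
gripper_force: 30.0
```

```bash
python3 - <<'E'
from plant import ctrl
from h import *
o=ctrl.get_obs();print(o["clock"],o["tool_pos"],o["orientation"],o["opening"])
s=ctrl.snapshot("wrist");np.savez("w3.npz",**s);t=ctrl.snapshot("side");np.savez("s3.npz",**t)
print(proj(s,[[.548,-.092,.016],[.548,-.092,.168]]))
im=np.zeros((600,800,3),np.uint8);u,v=proj(s,[.548,-.092,.034])[0].astype(int);print(u,v)
im[:,:500]=cv2.resize(s["color"][v-72:v+48,u-50:u+50],(500,600),interpolation=cv2.INTER_CUBIC)
im[:400,500:]=cv2.resize(t["color"][130:250,250:340],(300,400),interpolation=cv2.INTER_CUBIC)
cv2.imwrite("pics/p4.png",im)
E
```

```text
13.6167 [ 0.54814109 -0.09058196  0.1901796 ] [1.79988306e+02 5.76365934e-02 1.77858455e+02] 0.03386977150016465
[[279.22798368 197.25997016]
 [278.24972149 262.60836682]]
279 201
```

View pics/p4.png

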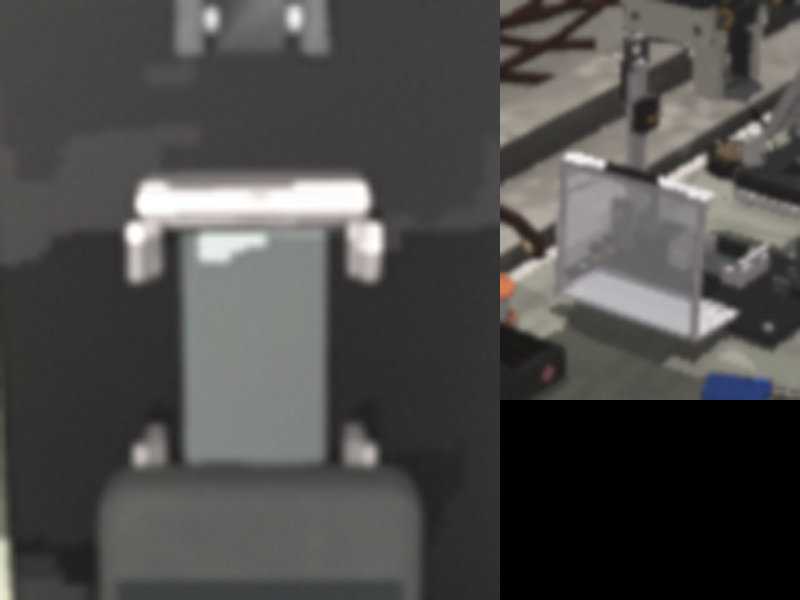

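The crop shows the nest clear under the gripper: floor at crop columns 183–327, near wall at rows 180–222, with the held cell's end centred at column 260. The cell and nest are parallel.

```bash
python3 - <<'E'
from h import *
s=dict(np.load("w3.npz"));f=lambda a:np.array(a)/5+[229,129]
print("floor",ray(s,f([[183.5,228],[327,228],[184,462],[326,462]]),.016).round(4))
print("wall",ray(s,f([[135,200],[372,200],[253,180],[253,222]]),.034).round(4))
print("rails z28",ray(s,f([[126,240],[382,240],[137,460],[378,460],[145,270],[365,270],[160,425],[350,425]]),.028).round(4))
print("cell z.179",ray(s,f([[102,480],[420,480],[100,520],[420,520],[260,465]]),.180).round(4))
print("catch",ray(s,f([[175,50],[330,50]]),.03).round(4))
t=np.load("top0.npz");g=lambda a:(np.array(a)-[400,0])/4+[295,155]
print("top wall z34",ray(t,g([[628,193],[710,193],[628,320],[712,320],[630,207],[630,307]]),.034).round(4))
E
```

```text
floor [[ 0.5238 -0.1048  0.016 ]
 [ 0.5249 -0.0757  0.016 ]
 [ 0.5738 -0.1073  0.016 ]
 [ 0.575  -0.0771  0.016 ]]
wall [[ 0.5149 -0.1128  0.034 ]
 [ 0.5167 -0.0677  0.034 ]
 [ 0.512  -0.0902  0.034 ]
 [ 0.52   -0.0905  0.034 ]]
rails z28 [[ 0.5236 -0.1155  0.028 ]
 [ 0.5255 -0.0655  0.028 ]
 [ 0.569  -0.1161  0.028 ]
 [ 0.5709 -0.0669  0.028 ]
 [ 0.5297 -0.1121  0.028 ]
 [ 0.5314 -0.0689  0.028 ]
 [ 0.5617 -0.111   0.028 ]
 [ 0.5632 -0.0725  0.028 ]]
cell z.179 [[ 0.5206 -0.1055  0.18  ]
 [ 0.5218 -0.0732  0.18  ]
 [ 0.5249 -0.106   0.18  ]
 [ 0.5261 -0.0732  0.18  ]
 [ 0.5196 -0.0894  0.18  ]]
catch [[ 0.4877 -0.1039  0.03  ]
 [ 0.4888 -0.0748  0.03  ]]
top wall z34 [[ 0.5839 -0.0703  0.034 ]
 [ 0.5832 -0.1163  0.034 ]
 [ 0.5126 -0.0675  0.034 ]
 [ 0.5119 -0.1142  0.034 ]
 [ 0.5759 -0.0711  0.034 ]
 [ 0.5198 -0.0689  0.034 ]]
```

Request:
{"op": "move_arm", "data": {"motion": [[[0,-0.3,20],[0,0,0],0.7],[[0,-0.3,50],[0,0,0],0.7],[[0,-0.3,80],[0,0,0],0.7],[[0,-0.3,105],[0,0,0],0.7],[[0,-0.3,120],[0,0,0],0.7],[[0,-0.3,128],[0,0,0],0.7],[[0,-0.3,128],[0,0,0],0.7],[[0,-0.3,128],[0,0,0],0.7],[[0,-0.3,128],[0,0,0],0.7]]}}

```text
clock: 14.47
tool_pos: [0.549, -0.0917, 0.0628]
orientation: [180.0, 0.1, 177.8]
force: [-0.8, 0.1, -0.3]
opening: 0.0336
gripper_force: 30.0
```

Request:
{"op": "move_arm", "data": {"motion": [[[0,0,0],[0,0,0],0.7],[[0,0,0],[0,0,0],0.7]]}}

```text
clock: 14.63
tool_pos: [0.5486, -0.0919, 0.0627]
orientation: [180.0, 0.1, 177.7]
force: [-0.2, 0.4, -0.1]
opening: 0.0334
gripper_force: 30.0
```

Request:
{"op": "move_arm", "data": {"motion": [[[0.6,0,4],[0,0,0],0.7],[[0.6,0,8],[0,0,0],0.7],[[0.6,0,11],[0,0,0],0.7],[[0.6,0,14],[0,0,0],0.7],[[0.6,0,17],[0,0,0],0.7],[[0.6,0,20],[0,0,0],0.7],[[0.6,0,20],[0,0,0],0.7]]}}

```text
clock: 15.22
tool_pos: [0.5473, -0.092, 0.0409]
orientation: [-180.0, -0.0, 177.7]
force: [1.5, -0.0, -0.4]
opening: 0.0334
gripper_force: 30.0
```

Request:
{"op": "move_arm", "data": {"motion": [[[0,0,2],[0,0,0],0.7],[[0,0,4],[0,0,0],0.7],[[0,0,5],[0,0,0],0.7],[[0,0,5.3],[0,0,0],0.7],[[0,0,5.3],[0,0,0],0.7]]}}

```text
clock: 15.63
tool_pos: [0.5473, -0.092, 0.0366]
orientation: [-180.0, 0.0, 177.7]
force: [-1.8, -0.1, 4.2]
opening: 0.0334
gripper_force: 30.0
```

Request:
{"op": "move_arm", "data": {"motion": [[[0,0,0],[0,0,0],0.6],[[0,0,0],[0,0,0],0.4],[[0,0,0],[0,0,0],0.2],[[0,0,0],[0,0,0],0.1],[[0,0,0],[0,0,0],0.1],[[0,0,0],[0,0,0],0.1],[[0,0,0],[0,0,0],0.1],[[0,0,-5],[0,0,0],0.1],[[0,0,-15],[0,0,0],0.1],[[0,0,-30],[0,0,0],0.1]]}}

```text
clock: 16.47
tool_pos: [0.5467, -0.0921, 0.0662]
orientation: [-180.0, -0.1, 177.7]
force: [0.8, 0.2, 0.7]
opening: 0.0781
gripper_force: 0.0
```

Request:
{"op": "move_arm", "data": {"motion": [[[0,0,-40],[0,0,0],0.5],[[0,0,-80],[0,0,0],1],[[0,0,-120],[0,0,0],1],[[0,0,-160],[0,0,0],1],[[0,0,-180],[0,0,0],1],[[0,0,-190],[0,0,0],1],[[0,0,-190],[0,0,0],1],[[0,0,-190],[0,0,0],1],[[0,0,-190],[0,0,0],1]]}}

```text
clock: 17.22
tool_pos: [0.5464, -0.0919, 0.2548]
orientation: [180.0, -0.1, 177.7]
force: [1.1, -0.2, -1.0]
opening: 0.0243
gripper_force: 0.0
```

```bash
python3 - <<'E'
from plant import ctrl
from h import *
o=ctrl.get_obs();print(o["clock"],o["tool_pos"],o["orientation"],o["opening"])
s=ctrl.snapshot("wrist");t=ctrl.snapshot("side");np.savez("s4.npz",**t);np.savez("w4.npz",**s)
im=np.zeros((600,800,3),np.uint8);u,v=proj(s,[.548,-.092,.034])[0].astype(int);print(u,v)
im[:,:400]=cv2.resize(s["color"][v-60:v+60,u-40:u+40],(400,600),interpolation=cv2.INTER_CUBIC)
im[:,400:]=cv2.resize(t["color"][100:250,240:340],(400,600),interpolation=cv2.INTER_CUBIC)
cv2.imwrite("pics/p5.png",im)
a=np.radians(-2.3);X=np.array([np.cos(a),np.sin(a),0]);Y=np.array([-np.sin(a),np.cos(a),0]);n=np.array([.548,-.0918,0])
P=[n+X*.094+[0,0,.160],n+X*.094+[0,0,.196],n+Y*.130+[0,0,.111],n+Y*.13+[0,0,.138]]
print(proj(t,P),np.round(P,4))
E
```

```text
17.2167 [ 0.5464429  -0.09191263  0.25479839] [ 1.79997025e+02 -1.37509151e-01  1.77714570e+02] 0.024284418015026635
280 189
[[289.08938671 153.24173207]
 [289.2847871  140.88830519]
 [289.1961624  193.57258534]
 [289.3565349  183.82423643]] [[ 0.6419 -0.0956  0.16  ]
 [ 0.6419 -0.0956  0.196 ]
 [ 0.5532  0.0381  0.111 ]
 [ 0.5532  0.0381  0.138 ]]
```

View pics/p5.png

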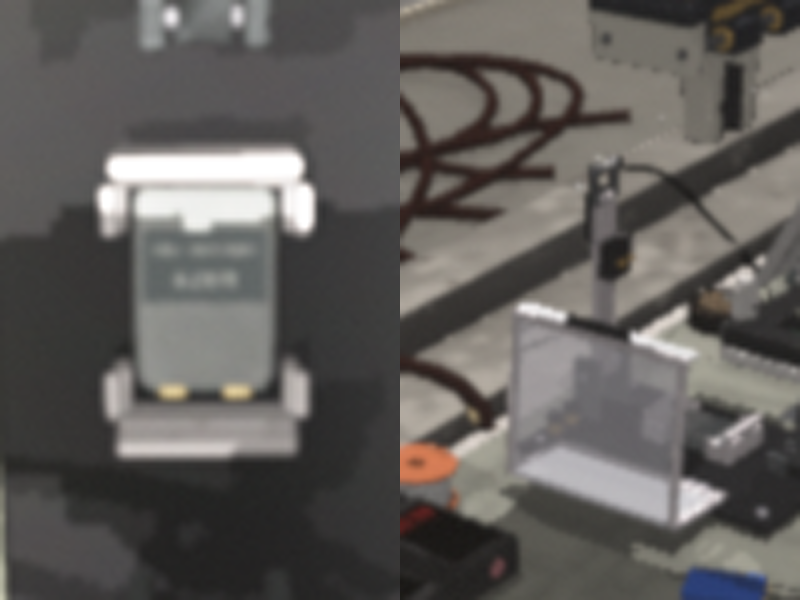

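The crop shows the cell lying flat inside the nest. In the side view the lever tip is at about px (291,141), the guard is standing open, and the block at (294,164) is the contact block on the nest side. I'll check clearance to the shelf behind before going behind the lever.

```bash
python3 - <<'E'
from h import *
s=dict(np.load("top0.npz"));t=dict(np.load("side0.npz"))
for z in(.2,.3,.4,.5,.6):
    P=ray(s,[[300,72],[300,90],[300,135],[300,158]],z if 1 else 0);print(z,P[:,0].round(3))
    L=ray(s,[[100,66],[400,66],[500,72]],z);print("   front rail in side:",proj(t,L).round(0).tolist(), proj(t,ray(s,[[345,20]],z)).round().tolist())
E
```

```text
0.2 [0.817 0.78  0.691 0.646]
   front rail in side: [[82.0, 188.0], [246.0, 123.0], [286.0, 109.0]] [[198.0, 126.0]]
0.3 [0.769 0.737 0.659 0.62 ]
   front rail in side: [[106.0, 144.0], [252.0, 95.0], [289.0, 84.0]] [[208.0, 97.0]]
0.4 [0.722 0.694 0.628 0.594]
   front rail in side: [[133.0, 97.0], [260.0, 63.0], [293.0, 55.0]] [[220.0, 64.0]]
0.5 [0.674 0.652 0.596 0.568]
   front rail in side: [[161.0, 46.0], [268.0, 26.0], [297.0, 22.0]] [[232.0, 27.0]]
0.6 [0.627 0.609 0.564 0.542]
   front rail in side: [[191.0, -7.0], [277.0, -15.0], [302.0, -17.0]] [[247.0, -15.0]]
```

The shelf front is at about x 0.70–0.73, z 0.4, so I'll lean the tool 25° back toward the robot to reach behind the lever. First I tilt and cross over the lever tip.

Request:
{"op": "move_arm", "data": {"motion": [[[0,0,0],[0,-7,0],1],[[-20,0,0],[0,-14,0],1],[[-45,0,0],[0,-21,0],1],[[-75,0,0],[0,-25,0],1],[[-100,0,0],[0,-25,0],1],[[-119,0,0],[0,-25,0],1],[[-119,0,0],[0,-25,0],1],[[-119,0,0],[0,-25,0],1],[[-119,0,0],[0,-25,0],1]]}}

```text
clock: 18.07
tool_pos: [0.6655, -0.0968, 0.2547]
orientation: [-180.0, 24.9, 177.7]
force: [-1.0, 0.4, -0.2]
opening: 0.0003
gripper_force: 0.0
```

```bash
python3 - <<'E'
from plant import ctrl
from h import *
o=ctrl.get_obs();p,r=pose(o);print(o["clock"],p,o["orientation"],o["joint_pos"].round(1),o["force"],o["opening"])
a=np.radians(-2.3);M=R.from_euler("z",-2.3,degrees=True);n=np.array([.5479,-.0918,0])
pt=M.inv().apply(p-n);print("tester",pt*1000,(M.inv()*r).as_matrix()[:,2])
def C(th,rho=120,h=9):
    t=np.radians(th);return np.array([85-rho*np.sin(t)+h*np.cos(t)+.6,0,46+rho*np.cos(t)+h*np.sin(t)+21.2])
T=R.from_euler("z",-2.3,degrees=True)*R.from_matrix((R.from_euler("xyz",[180,0,180],degrees=True)*R.from_rotvec([0,-25,0],degrees=True)).as_matrix())
f=lambda d:(M*R.identity()).apply(d)
cur=np.array([118.6,0,256.7]);L=[("down",np.array([118.6,0,187.2]))]+[(th,C(th)) for th in list(range(0,90,6))+[88,90,92,94]]
ref=cur
for k,c in L: print(k,c.round(1),T.inv().apply(M.apply(c-ref)).round(1)); ref=L[0][1]
E
```

```text
18.0667 [ 0.66552563 -0.09678567  0.25468635] [-179.97987802   24.85087276  177.71703872] [  11.2    7.2  -24.5   10.   -34.5 -110.5] [-0.99070763  0.37756489 -0.24264747] 0.0003397938609538278
tester [117.73095678  -0.26112504 254.68635089] [ 4.20257990e-01 -2.26217825e-04 -9.07404634e-01]
down [118.6   0.  187.2] [29.4 -0.  63. ]
0 [ 94.6   0.  187.2] [ 21.8  -0.  -10.1]
6 [ 82.    0.  187.5] [ 33.   -0.  -15.7]
12 [ 69.5   0.  186.4] [ 44.9  -0.  -20.1]
18 [ 57.1   0.  184.1] [ 57.1  -0.  -23.2]
24 [ 45.    0.  180.5] [ 69.5  -0.  -25. ]
30 [ 33.4   0.  175.6] [ 82.1  -0.  -25.5]
36 [ 22.3   0.  169.6] [ 94.7  -0.  -24.7]
42 [ 12.    0.  162.4] [107.1  -0.  -22.6]
48 [  2.4   0.  154.2] [119.2  -0.  -19.2]
54 [ -6.2   0.  145. ] [130.9  -0.  -14.5]
60 [-13.8   0.  135. ] [142.1  -0.   -8.6]
66 [-20.4   0.  124.2] [152.6  -0.   -1.7]
72 [-25.7   0.  112.8] [162.2  -0.    6.4]
78 [-29.9   0.  101. ] [171.   -0.   15.4]
84 [-32.8   0.   88.7] [178.8  -0.   25.3]
88 [-34.    0.   80.4] [183.5  -0.   32.3]
90 [-34.4   0.   76.2] [185.6  -0.   35.9]
92 [-34.6   0.   72. ] [187.6  -0.   39.6]
94 [-34.7   0.   67.8] [189.4  -0.   43.4]
```

Request:
{"op": "move_arm", "data": {"motion": [[[8,0,17],[0,0,0],1],[[19,0,40],[0,0,0],1],[[29.4,0,63],[0,0,0],1],[[29.4,0,63],[0,0,0],1],[[29.4,0,63],[0,0,0],1]]}}

```text
clock: 18.48
tool_pos: [0.6649, -0.097, 0.1856]
orientation: [-179.9, 24.8, 177.8]
force: [0.5, 0.4, -0.3]
opening: 0.0007
gripper_force: 0.0
```

Request:
{"op": "move_arm", "data": {"motion": [[[11,0,-5],[0,0,0],1],[[21.8,0,-10.1],[0,0,0],1],[[33,0,-15.7],[0,0,0],1],[[44.9,0,-20.1],[0,0,0],1],[[57.1,0,-23.2],[0,0,0],1],[[69.5,0,-25],[0,0,0],1],[[82.1,0,-25.5],[0,0,0],1],[[94.7,0,-24.7],[0,0,0],1],[[107.1,0,-22.6],[0,0,0],1],[[107.1,0,-22.6],[0,0,0],1]]}}

```text
clock: 19.32
tool_pos: [0.5592, -0.0924, 0.1637]
orientation: [180.0, 25.2, 177.7]
force: [0.4, 1.5, 3.1]
opening: 0.0002
gripper_force: 1.3
```

Request:
{"op": "move_arm", "data": {"motion": [[[12.1,0,3.4],[0,0,0],1],[[23.8,0,8.1],[0,0,0],1],[[35,0,14],[0,0,0],1],[[45.5,0,20.9],[0,0,0],1],[[55.1,0,29],[0,0,0],1],[[63.9,0,38],[0,0,0],1],[[68,0,43],[0,0,0],1],[[68,0,43],[0,0,0],1]]}}

```text
clock: 19.98
tool_pos: [0.5234, -0.0981, 0.1114]
orientation: [178.7, 23.7, 177.8]
force: [2.7, 1.6, 2.5]
opening: 0.0006
gripper_force: 1.8
```

Request:
{"op": "move_arm", "data": {"motion": [[[0,0,0],[0,0,0],1],[[0,0,0],[0,0,0],1]]}}

```text
clock: 20.15
tool_pos: [0.5229, -0.0979, 0.1112]
orientation: [178.7, 23.6, 177.8]
force: [4.3, 0.2, 2.1]
opening: 0.0006
gripper_force: 1.8
```

```bash
python3 - <<'E'
from plant import ctrl
from h import *
o=ctrl.get_obs();print(o)
M=R.from_euler("z",-2.3,degrees=True);n=np.array([.5479,-.0918,0])
print("tester",M.inv().apply(o["tool_pos"]-n)*1000)
np.savez("s5.npz",**ctrl.snapshot("side"));np.savez("t5.npz",**ctrl.snapshot("top"))
E
```

```text
{'clock': 20.15, 'joint_pos': array([   8.4791261 ,    4.30641184,  -58.0886461 ,   35.9988587 ,
         -5.1048587 , -135.69441494]), 'qvel': array([-0.07718089,  0.03616784, -0.59974885, -0.10558095,  0.12410561,
        0.05552125]), 'tau': array([ -0.57801247, -23.8941139 ,  15.54366231,   2.0083154 ,
        -0.4535583 ,   0.03513685]), 'tool_pos': array([ 0.52285462, -0.0979251 ,  0.11123055]), 'orientation': array([178.71500879,  23.61818935, 177.78377193]), 'force': array([4.30669468, 0.23947878, 2.12807083]), 'moment': array([ 0.05340016, -0.33380035,  0.07010812]), 'gripper_force': 1.759374300017953, 'opening': 0.0006044150534108394}
tester [-24.7793926   -7.12528192 111.23054905]
```

Joint 3 reached its limit because of the lean. I'll bring the tool back to vertical about the contact point, then finish the press upright.

```bash
python3 - <<'E'
from plant import ctrl
from h import *
o=ctrl.get_obs();p,r=pose(o)
M=R.from_euler("z",-2.3,degrees=True);n=np.array([.5479,-.0918,0])
V=down(177.7)
print(rel(p,r,n+M.apply([-.017,0,.110]),V))
def C(th,rho=120,h=9):
    t=np.radians(th);return np.array([85-rho*np.sin(t)+h*np.cos(t)+9.5,0,46+rho*np.cos(t)+h*np.sin(t)+19])
for th in(74,78,82,86,90,91,92,93,94): print(th,(C(th)-[-17,0,110]).round(1))
E
```

```text
(array([-7.4,  7.2,  4.2]), array([ 1.3, 23.6,  0.3]))
74 [-1.4  0.  -3.3]
78 [ -4.    0.  -11.2]
82 [ -6.1   0.  -19.4]
86 [ -7.6   0.  -27.7]
90 [ -8.5   0.  -36. ]
91 [ -8.6   0.  -38.1]
92 [ -8.7   0.  -40.2]
93 [ -8.8   0.  -42.3]
94 [ -8.8   0.  -44.4]
```

Request:
{"op": "move_arm", "data": {"motion": [[[-1.8,1.8,1],[0.3,5.9,0.1],1],[[-3.7,3.6,2.1],[0.6,11.8,0.1],1],[[-5.5,5.4,3.2],[1,17.7,0.2],1],[[-7.4,7.2,4.2],[1.3,23.6,0.3],1],[[-7.4,7.2,4.2],[1.3,23.6,0.3],1],[[-7.4,7.2,4.2],[1.3,23.6,0.3],1],[[-7.4,7.2,4.2],[1.3,23.6,0.3],1],[[-7.4,7.2,4.2],[1.3,23.6,0.3],1]]}}

```text
clock: 20.92
tool_pos: [0.5297, -0.0915, 0.1087]
orientation: [-180.0, -0.1, 177.7]
force: [3.9, 0.5, 2.4]
opening: 0.0005
gripper_force: 1.7
```

```bash
python3 - <<'E'
from plant import ctrl
from h import *
o=ctrl.get_obs();p,r=pose(o);print(o["joint_pos"].round(1),o["force"])
M=R.from_euler("z",-2.3,degrees=True);n=np.array([.5479,-.0918,0])
print("tester",M.inv().apply(p-n)*1000,o["orientation"])
E
```

```text
[  11.1   15.3  -26.8    0.   -47.9 -103.4] [3.93587591 0.49256129 2.37384427]
tester [-18.16842948  -0.42589645 108.65846671] [-1.79956787e+02 -1.01637942e-01  1.77686375e+02]
```

Request:
{"op": "move_arm", "data": {"motion": [[[1.4,0,3.3],[0,0,0],1],[[4,0,11.2],[0,0,0],1],[[6.1,0,19.4],[0,0,0],1],[[7,0,24],[0,0,0],1],[[7.6,0,27.7],[0,0,0],1],[[7.6,0,27.7],[0,0,0],1]]}}

```text
clock: 21.42
tool_pos: [0.5214, -0.0912, 0.0817]
orientation: [-179.9, -0.2, 177.7]
force: [0.2, 0.2, 9.2]
opening: 0.0002
gripper_force: 4.9
```

Request:
{"op": "move_arm", "data": {"motion": [[[0.4,0,3],[0,0,0],1],[[0.7,0,5],[0,0,0],1],[[0.9,0,7],[0,0,0],1],[[0.9,0,8.5],[0,0,0],1],[[0.9,0,8.5],[0,0,0],1]]}}

```text
clock: 21.83
tool_pos: [0.5221, -0.0911, 0.0734]
orientation: [-180.0, -0.0, 177.7]
force: [5.4, -0.2, 6.8]
opening: 0.0004
gripper_force: 3.4
```

Request:
{"op": "move_arm", "data": {"motion": [[[0,0,1.5],[0,0,0],1],[[0,0,2.5],[0,0,0],1],[[0,0,2.5],[0,0,0],1]]}}

```text
clock: 22.08
tool_pos: [0.522, -0.0911, 0.0709]
orientation: [-180.0, -0.0, 177.7]
force: [2.8, 1.0, 9.1]
opening: 0.0007
gripper_force: 4.4
```

Request:
{"op": "move_arm", "data": {"motion": [[[0,0,1],[0,0,0],1],[[0,0,2],[0,0,0],1],[[0,0,2],[0,0,0],1]]}}

```text
clock: 22.33
tool_pos: [0.522, -0.0911, 0.0702]
orientation: [-179.9, -0.0, 177.8]
force: [-1.7, 1.3, 21.1]
opening: 0.0006
gripper_force: 11.1
```

Request:
{"op": "move_arm", "data": {"motion": [[[0,0,0.8],[0,0,0],1],[[0,0,0.8],[0,0,0],1]]}}

```text
clock: 22.5
tool_pos: [0.522, -0.0911, 0.0701]
orientation: [-179.9, 0.0, 177.8]
force: [-4.6, 2.4, 29.6]
opening: 0.0003
gripper_force: 14.7
```

Request:
{"op": "move_arm", "data": {"motion": [[[0,0,-3],[0,0,0],1],[[0,0,-4],[0,0,0],1],[[0,0,-5],[0,0,0],1],[[0,0,-7],[0,0,0],1],[[0,0,-7],[0,0,0],1]]}}

```text
clock: 22.92
tool_pos: [0.5207, -0.0911, 0.0746]
orientation: [-180.0, -0.2, 177.7]
force: [2.2, -0.6, 5.9]
opening: 0.0006
gripper_force: 2.9
```

Request:
{"op": "move_arm", "data": {"motion": [[[0,0,-2],[0,0,0],1],[[0,0,-4],[0,0,0],1],[[0,0,-4],[0,0,0],1]]}}

```text
clock: 23.17
tool_pos: [0.5199, -0.0911, 0.078]
orientation: [-180.0, -0.3, 177.7]
force: [1.3, -0.4, 0.8]
opening: 0.0006
gripper_force: 0.0
```

Gripper force is zero, so the catch is holding the lever. I'll lift off and move behind the open guard.

Request:
{"op": "move_arm", "data": {"motion": [[[0,0,-30],[0,0,0],1],[[0,0,-70],[0,0,0],1],[[0,0,-110],[0,0,0],1],[[-10,0,-150],[0,0,0],1],[[-20,25,-180],[0,0,0],1],[[-30,60,-182],[0,0,0],1],[[-32,100,-182],[0,0,0],1],[[-32,140,-182],[0,0,0],1],[[-32,165,-182],[0,0,0],1],[[-32,172,-182],[0,0,0],1]]}}

```text
clock: 24.0
tool_pos: [0.5599, 0.0828, 0.2594]
orientation: [-180.0, -0.3, 177.8]
force: [0.4, -0.1, 0.0]
opening: 0.0004
gripper_force: 0.0
```

Request:
{"op": "move_arm", "data": {"motion": [[[0,0,0],[0,0,0],1],[[0,0,0],[0,0,0],1],[[0,0,0],[0,0,0],1]]}}

```text
clock: 24.25
tool_pos: [0.5602, 0.0788, 0.26]
orientation: [-179.9, -0.2, 177.7]
force: [0.1, 0.0, 0.5]
opening: 0.0004
gripper_force: 0.0
```

```bash
python3 - <<'E'
from plant import ctrl
from h import *
o=ctrl.get_obs();p,r=pose(o);print(o["clock"],o["joint_pos"].round(1),o["force"])
M=R.from_euler("z",-2.3,degrees=True);n=np.array([.5479,-.0918,0])
print("tester",M.inv().apply(p-n)*1000,o["orientation"])
a=np.load("s4.npz")["color"];b=ctrl.snapshot("side")
for P in([94,0,160],[94,0,196],[80,0,140],[-29,0,55],[0,130,111]):print(P,proj(b,n+M.apply(np.array(P)/1000)).round())
w=b["color"][100:250,220:370];cv2.imwrite("pics/p6.png",cv2.resize(w,(600,600),interpolation=cv2.INTER_CUBIC))
np.savez("s6.npz",**b)
for c in(a,b["color"]):print(c[138:172:3,286:296].mean((1)).round().astype(int).tolist())
E
```

```text
24.25 [ 2.780e+01  9.900e+00 -1.190e+01 -1.000e-01 -6.840e+01 -1.201e+02] [0.10284148 0.03863279 0.47174217]
tester [  5.43031139 170.9296894  259.98250242] [-179.94718291   -0.20120311  177.67200042]
[94, 0, 160] [[289. 153.]]
[94, 0, 196] [[289. 141.]]
[80, 0, 140] [[293. 161.]]
[-29, 0, 55] [[325. 199.]]
[0, 130, 111] [[289. 194.]]
[[122, 130, 135], [97, 100, 103], [84, 88, 92], [84, 87, 90], [82, 83, 87], [84, 85, 89], [82, 83, 87], [70, 70, 73], [51, 51, 54], [61, 66, 71], [68, 70, 73], [110, 113, 118]]
[[123, 131, 136], [123, 131, 137], [125, 134, 141], [133, 141, 148], [126, 135, 141], [79, 83, 87], [54, 57, 59], [53, 55, 58], [84, 89, 93], [119, 126, 132], [130, 138, 144], [127, 136, 142]]
```

Side-view pixels at the old lever position now show background, so the lever is down and held. Next I go down behind the guard.

Request:
{"op": "move_arm", "data": {"motion": [[[0,0,30],[0,0,0],1],[[0,0,70],[0,0,0],1],[[0,0,105],[0,0,0],1],[[0,0,125],[0,0,0],1],[[0,0,130],[0,0,0],1],[[0,0,130],[0,0,0],1],[[0,-6,130],[0,0,0],1],[[0,-12,130],[0,0,0],1]]}}

```text
clock: 24.97
tool_pos: [0.561, 0.0674, 0.1323]
orientation: [180.0, 0.0, 177.7]
force: [-1.0, -0.4, 0.4]
opening: 0.0004
gripper_force: 0.0
```

```bash
python3 - <<'E'
import numpy as np
ref=np.array([159,130])
for a in range(-6,97,6):
    t=np.radians(a);r=[60*np.cos(t)-95*np.sin(t),95*np.cos(t)+60*np.sin(t)]
    d=np.array([70+r[0]+21,16+r[1]+19])-ref;print(a,"dy %.1f dz %.1f"%(d[0],-d[1]))
E
```

```text
-6 dy 1.6 dz 6.8
0 dy -8.0 dz -0.0
6 dy -18.3 dz -5.8
12 dy -29.1 dz -10.4
18 dy -40.3 dz -13.9
24 dy -51.8 dz -16.2
30 dy -63.5 dz -17.3
36 dy -75.3 dz -17.1
42 dy -87.0 dz -15.7
48 dy -98.5 dz -13.2
54 dy -109.6 dz -9.4
60 dy -120.3 dz -4.5
66 dy -130.4 dz 1.5
72 dy -139.8 dz 8.6
78 dy -148.4 dz 16.6
84 dy -156.2 dz 25.4
90 dy -163.0 dz 35.0
96 dy -168.8 dz 45.3
```

Request:
{"op": "move_arm", "data": {"motion": [[[0,-4,0],[0,0,0],1],[[0,-8,0],[0,0,0],1],[[0,-13,-3],[0,0,0],1],[[0,-18.3,-5.8],[0,0,0],1],[[0,-29.1,-10.4],[0,0,0],1],[[0,-40.3,-13.9],[0,0,0],1],[[0,-51.8,-16.2],[0,0,0],1],[[0,-63.5,-17.3],[0,0,0],1]]}}

```text
clock: 25.63
tool_pos: [0.5579, 0.0032, 0.1488]
orientation: [180.0, -0.0, 177.7]
force: [0.7, 1.5, 2.9]
opening: 0.0006
gripper_force: 1.3
```

Request:
{"op": "move_arm", "data": {"motion": [[[0,-11.8,0.2],[0,0,0],1],[[0,-23.5,1.6],[0,0,0],1],[[0,-35,4.1],[0,0,0],1],[[0,-46.1,7.9],[0,0,0],1],[[0,-56.8,12.8],[0,0,0],1],[[0,-66.9,18.8],[0,0,0],1],[[0,-66.9,18.8],[0,0,0],1]]}}

```text
clock: 26.22
tool_pos: [0.5532, -0.0646, 0.1269]
orientation: [-179.9, -0.3, 177.6]
force: [-0.1, 0.1, -0.8]
opening: 0.0005
gripper_force: 0.0
```

Request:
{"op": "move_arm", "data": {"motion": [[[0,-5,3.5],[0,0,0],1],[[0,-9.4,7.1],[0,0,0],1],[[0,-14,11],[0,0,0],1],[[0,-18,15.1],[0,0,0],1],[[0,-22,19.5],[0,0,0],1],[[0,-25.8,23.9],[0,0,0],1]]}}

```text
clock: 26.72
tool_pos: [0.5536, -0.0888, 0.1047]
orientation: [-180.0, -0.1, 177.7]
force: [0.6, -0.7, 2.4]
opening: 0.0002
gripper_force: 0.8
```

Request:
{"op": "move_arm", "data": {"motion": [[[0,-2.5,3],[0,0,0],1],[[0,-5,6],[0,0,0],1],[[0,-6.8,9],[0,0,0],1],[[0,-7,10.5],[0,0,0],1]]}}

```text
clock: 27.05
tool_pos: [0.5533, -0.0958, 0.095]
orientation: [-179.9, -0.1, 177.7]
force: [-5.4, 1.9, 19.5]
opening: 0.0006
gripper_force: 9.8
```

Request:
{"op": "move_arm", "data": {"motion": [[[0,0,0.7],[0,0,0],1],[[0,0,0.7],[0,0,0],1],[[0,0,-5],[0,0,0],1],[[0,0,-25],[0,0,0],1],[[0,0,-60],[0,0,0],1],[[15,0,-95],[0,0,0],1],[[45,0,-130],[0,0,0],1],[[80,0,-160],[0,0,0],1],[[100,0,-170],[0,0,0],1],[[100,0,-170],[0,0,0],1]]}}

```text
clock: 27.88
tool_pos: [0.4514, -0.0913, 0.2691]
orientation: [179.9, 0.2, 177.7]
force: [-0.8, 0.1, -1.8]
opening: 0.0004
gripper_force: 0.0
```

Request:
{"op": "move_arm", "data": {"motion": [[[0,-40,0],[0,0,0],1],[[0,-80,0],[0,0,0],1],[[0,-120,0],[0,0,0],1],[[0,-160,0],[0,0,0],1],[[0,-200,0],[0,0,0],1],[[0,-240,0],[0,0,0],1],[[0,-270,0],[0,0,0],1],[[0,-270,0],[0,0,0],1]]}}

```text
clock: 28.55
tool_pos: [0.4423, -0.3653, 0.2635]
orientation: [-180.0, -0.2, 177.5]
force: [0.4, 0.2, 0.0]
opening: 0.0004
gripper_force: 0.0
```

```bash
python3 - <<'E'
from plant import ctrl
from h import *
o=ctrl.get_obs();print(o["clock"],o["tool_pos"],o["force"])
T=ctrl.snapshot("top");S=ctrl.snapshot("side")
im=np.zeros((600,800,3),np.uint8)
im[:,:400]=cv2.resize(T["color"][150:285,295:385],(400,600),interpolation=cv2.INTER_CUBIC)
im[:300,400:]=cv2.resize(S["color"][130:250,230:390],(400,300),interpolation=cv2.INTER_CUBIC)
im[300:,400:]=cv2.resize(T["color"][155:305,140:340],(400,300),interpolation=cv2.INTER_CUBIC)
cv2.imwrite("pics/p7.png",im)
E
```

```text
28.55 [ 0.4423374  -0.36532131  0.26354786] [0.43625313 0.19505728 0.03574787]
```

View pics/p7.png

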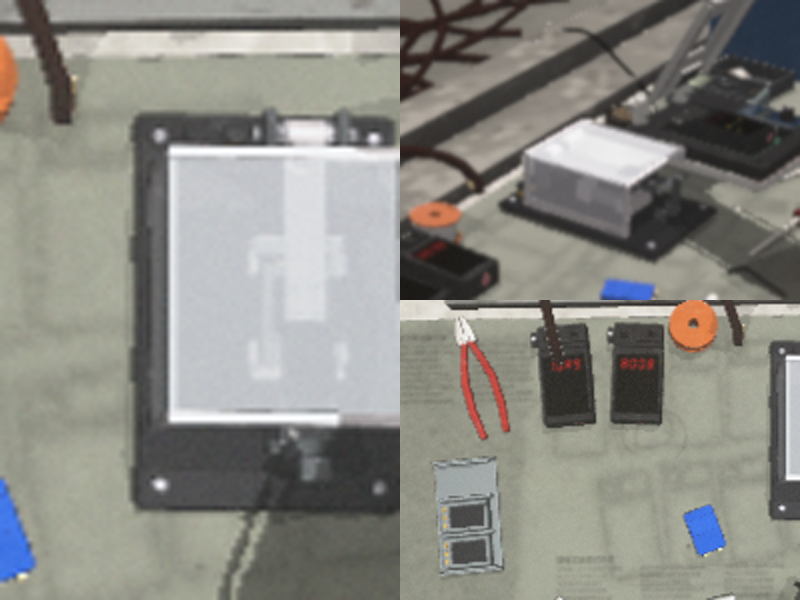

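The guard is fully shut over the level lever, and the lever end reaches the catch. The top pocket is empty, both packs are still in place and nothing else has moved.

```bash
python3 -c "
from plant import ctrl
print(ctrl.close_job())"
```

```text
the job is handed in; nothing more can be done
None
```

The job is handed in at about 28.6 s of 66: the cell is flat in the nest, the catch holds the lever down, the guard is shut, and nothing else was moved.

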